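Slide the bowl's bat out over the edge of the ware board

TASK

Two square bats stand on the raised plywood ware board, each carrying a bone-dry, fragile pot; push the one that carries the low bowl towards the far edge of the board, away from the robot, until 50 mm of it sticks out over that edge and it sits square to the edge, so that it can be taken from underneath and carried to the kiln. Slide it with the fingers from the outside, never lifting or tipping it, smoothly enough that the bowl does not shift on it, and do not touch the bowl. Leave the other bat with its beaker and the tools where they are.

Things in the scene. Friction and masses are not known exactly. Their poses are not given: they have to be found in the camera images.
- ware_board: Raised plywood ware board, 300 (x) by 540 (y) by 18 mm, on two wooden bearers, its top 70 mm above the bench. Fixed: it does not move. Origin on the bench under the board's centre; its x axis points horizontally to the far long edge (away from the robot, within 14 degrees of world x), y along that edge, z up.
- board_edge (a point): Middle of the ware board's far long edge (the edge to overhang), at the level of the board's top: 150 mm along the board's x from its centre. Axes as the board's: x points outwards from the edge, y along it.
- bowl_bat_centre (a point): Centre of the top face of the dark brown hardboard bat that carries the low bowl: 160 by 160 by 10 mm, loose, flat on the board (its top 80 mm above the bench), 0.13 to 0.27 kg, sides parallel to the bat's x and y axes, z up. Its x axis points to the side that faces the far edge of the ware board (at first within 17 degrees of square).
- bowl_bat_front (a point): Middle of the bat's side that faces the far edge, on the top face: 80 mm along the bat's x from its centre. How far it lies beyond board_edge along the board's x is the overhang (at first it lies 25 to 70 mm short of the edge).
- bowl: Low grey clay bowl, bone-dry and fragile, 84 mm across the rim, 45 mm high, 0.10 to 0.17 kg, loose, on the middle of its bat. Origin at the centre of its foot. Its rim stands 55 mm above the ware board, about 38 mm inside the bat's sides.
- beaker_bat_centre (a point): Centre of the top face of the other, equal bat (160 by 160 by 10 mm, loose), beside the first one on the ware board, left or right of it, centres about 250 mm apart; to be left alone.
- beaker: Tall grey clay beaker, 74 mm across the rim, 105 mm high, loose, on the middle of the other bat; origin at the centre of its foot. To be left alone.
- tool_pot: Terracotta pot, 82 mm across and 100 mm high, with three loop tools standing in it up to 170 mm high, one body, loose on the bench to the right of the ware board; origin at the centre of its underside. To be left alone.
- loop_tool: Loop tool with a round wooden handle, 190 mm long, 14 mm thick, lying on the bench to the left of the ware board along its own x axis; origin at the underside, 77 mm from the handle's end. To be left alone. (A fixed banding wheel, 180 mm across and 90 mm high, stands left of the robot's base, about 0.6 m from it, clear of the work.)
- bowl_bat: The bowl's bat itself (see bowl_bat_centre); origin at the centre of its underside, axes as described there.
There are look-alikes about, which are no part of the job. Leave any white look-alike of the bowl_bat alone. What is shaped like the bowl but turquoise is not meant.

How it is judged:
At the end, for the whole second after the job is handed in: The bowl's bat rests flat on the board, 40 to 60 mm over its far edge (at the middle of its side), square within 7 degrees; the bowl stands on it within 16 mm of its centre; other bat and beaker moved under 15 mm, tool pot and loop tool under 20 mm (x of bowl_bat_front in the frame of board_edge between 0.04 and 0.06 m and angle between the x axis of ware_board and the x axis of bowl_bat_centre, either way round below 0.12 rad and angle between bowl_bat_centre's own z axis and vertical below 0.04 rad and z of bowl_bat_centre in the frame of board_edge between 0.006 and 0.014 m and horizontal distance between bowl and bowl_bat_centre below 0.016 m and z of bowl in the frame of bowl_bat_centre below 0.005 m and angle between bowl's own z axis and vertical below 0.08 rad and linear speed of each of bowl_bat, bowl below 0.01 m/s and distance of each of beaker_bat_centre, beaker from where it was at the start of the episode below 0.015 m and distance of each of tool_pot, loop_tool from where it was at the start of the episode below 0.02 m); the robot touches nothing.
It fails at once if the bowl's bat is lifted off the ware board or falls from it (8 mm), or is tipped by more than 6 degrees (angle between bowl_bat_centre's own z axis and vertical above 0.1 rad or z of bowl_bat_centre in the frame of board_edge above 0.018 m or z of bowl_bat_centre in the frame of board_edge below 0.002 m).
It fails at once if the robot touches the bowl (contact force between any of the fingers, the arm and bowl above 0.3 N).
It fails at once if the bowl shifts to more than 16 mm from the middle of its bat, or is lifted or tipped (horizontal distance between bowl and bowl_bat_centre above 0.016 m or z of bowl in the frame of bowl_bat_centre above 0.008 m or angle between bowl's own z axis and vertical above 0.2 rad).
It fails at once if the other bat or its beaker is moved by more than 15 mm, or the beaker is tipped (distance of any of beaker_bat_centre, beaker from where it was at the start of the episode above 0.015 m or angle between beaker's own z axis and vertical above 0.2 rad).
It fails at once if the tool pot or the loop tool is moved by more than 20 mm (distance of any of tool_pot, loop_tool from where it was at the start of the episode above 0.02 m).
It also fails if it takes over 35 s, if anything falls off the work surface, if the arm or the gripper's body presses on something with over 40 N, if the wrist force passes 120 N, or if a joint passes its speed limit or range.

ROBOT

A 7-joint arm with a two-finger parallel gripper is mounted at the origin on the work surface. World frame = base frame: x ahead of the robot, y to its left, z up, the work surface at z = 0. Lengths are in m, angles in rad, forces in N, time in s.
With the tool pointing down it reaches from about 0.35 to 0.9 m from the base axis. Payload 8.1 kg.
Tool frame: the origin (TCP) lies between the finger pads; the fingertips stand ahead of it and the grasp point (between the pads) lies 2 mm behind it (manip.tips_ahead is the z of the fingertips in the tool frame, in m); z points along the fingers, y is the direction in which the jaws open and shut (so a half turn about z gives the same grasp; the last joint's range is limited). The gripper opens to 92 mm and grips with 3 to 60 N. Pads are 19 mm wide; open, the fingers measure 130 mm over their backs; the gripper's body (75 mm by 190 mm) begins 47 mm behind the grasp point.
Start: joints at [-0.103, 0.434, 0.025, 1.573, -0.012, 1.134, -0.075], TCP at [0.625, -0, 0.244] pointing down, gripper open.
Joint ranges: [-2.62, 2.62], [-0.44, 2.09], [-1.27, 1.32], [0.08, 2.57], [-1.32, 4.46], [0.12, 2], [-2.74, 2.74]. Speed limits (rad/s): [2.22, 2.22, 3.01, 3.01, 3.14, 3.14, 3.14].

INTERFACE

Orientations are given as a rotation vector (axis times angle).
In Python, from bench import manip gives the robot as it stands.
- The arm moves only by the tool servo_tool, never from a script. Its argument "commands" is a list of rows, each a list of 4 numbers: the shift along the tool's x, y, z in m, then the turn about the tool's z in degrees. A call has 1 to 20 rows; each row shifts and turns the commanded pose from where the row before left it, along the tool's axes as they then stand; what a row does not reach is not made up. A row lasts 1/12 s, in which the tool goes at most 41.7 mm and 7.16 degrees, less where a joint would pass 70% of its speed; a pose out of reach is approached as far as the arm can. A call with a gripper value outside its range is refused whole. "gripper" is the finger opening in m, from 0 to 0.0918, set as the call begins (left out, the last holds). The fingers move at their own pace and stop on an object; "grip_force" is the grip in N (left out, the last holds). Time passes only in rows, so rows that do not move let the fingers close. It gives the time, the measured TCP pose, the force and the opening at its end, in the units of the state.
- manip.observe(): the state, without advancing time (a new reading comes with each control period).
- manip.get_image(name): name is "scene" or "side" or "wrist"; returns a dict with "frame" (384x512x3 uint8, red, green, blue), "fx", "fy", "cx", "cy" (pixels), "pose" (4x4, takes a point from camera to world coordinates); the wrist camera has in their place "T_tool_cam" (4x4, takes a point from camera to tool coordinates, whose origin is the TCP and whose axes are the flange's). Camera axes: x right, y down, z forward; pixel columns grow to the right and rows downward; lengths in m; the calibration is good to about 2 mm. A picture is of the moment at which its call begins: read the wrist's pose just before it. There is no depth.
- manip.finish_job(): hands the job in, once; it reports no verdict.
The state is a dict: "time": time; "qpos": joint angles; "joint_velocities": joint speeds; "effort": joint torques, N m; "ee_pos": TCP position; "orientation": TCP orientation; "wrist_force": force on the tool from outside, world axes, zero at the start; "wrist_torque": the same for the moment, N m; "opening": opening from 0.0 (shut) to 1.0 (fully open).
Only numpy, scipy, OpenCV 4.12 (cv2) and the standard library are available. Lean on these libraries where they do the work, as an engineer would, in place of code of your own. Each camera call takes 0.05 s, during which the arm holds its last target.

## Working session

There is one attempt and no reset: what is moved stays moved. The work goes in short steps, Python scripts to look and compute and a tool call to move; the robot and the scene stay as the last step left them, time stands still between calls to the robot, and variables do not carry over. Pictures are saved under pics/ and viewed, and the job is handed in when it is done.

Besides the shell and the picture viewer there is one more tool, called after "Emit:" as name(argument=value, ...) on one line, values as JSON. servo_tool: Moves the arm, as the interface text tells. Its arguments: {"type":"object","properties":{"commands":{"type":"array"},"gripper":{"type":"number"},"grip_force":{"type":"number"}},"required":["commands"]}

```bash
ls; mkdir -p pics
python3 - <<'E'
from bench import manip
import cv2
s=manip.observe()
for k in s: print(k,s[k])
print(manip.tips_ahead)
import pickle
d={}
for n in ["scene","side","wrist"]:
    im=manip.get_image(n); d[n]=im
    cv2.imwrite(f"pics/{n}0.png",im["frame"][:,:,::-1])
    print(n,{k:im[k] for k in im if k!="frame"})
pickle.dump(d,open("im0.pkl","wb"))
E
```

```text
pics
time 0.0
qpos [-0.10256662  0.43522583  0.02498334  1.57407148 -0.01160703  1.13397898
 -0.07508416]
joint_velocities [-0.00093277  0.00075375  0.00036098  0.00056579 -0.00193646  0.00259858
 -0.00021595]
effort [ 3.89017032e-04 -6.67853522e+01  9.84863900e-01 -3.14464223e+01
 -6.05165795e-02  4.27553023e-02  1.12382318e-04]
ee_pos [ 6.24534355e-01 -7.79474545e-05  2.42953197e-01]
orientation [-2.22085445e+00 -2.22063359e+00  1.85480736e-03]
wrist_force [ 0.39769489  1.01487826 -0.00657171]
wrist_torque [0.02630394 0.03093873 0.02675255]
opening 1.0007392434367255
0.017
scene {'fx': 416.74662641585195, 'fy': 416.74662641585195, 'cx': 254.06347600371168, 'cy': 191.97378895050937, 'pose': array([[-0.53639575,  0.53201865, -0.65516087,  1.68074579],
       [ 0.84394084,  0.33205849, -0.42130869,  0.70058832],
       [-0.00659235, -0.7789052 , -0.62710703,  1.06970409],
       [ 0.        ,  0.        ,  0.        ,  1.        ]])}
side {'fx': 379.9888891542413, 'fy': 379.9888891542413, 'cx': 252.4176730541726, 'cy': 197.46340255067997, 'pose': array([[-0.66323733, -0.36967328,  0.65073644, -0.35766648],
       [-0.7482154 ,  0.30773493, -0.58776946,  0.89032296],
       [ 0.01702833, -0.87672167, -0.48069653,  0.79850309],
       [ 0.        ,  0.        ,  0.        ,  1.        ]])}
wrist {'fx': 283.19867853164965, 'fy': 283.19867853164965, 'cx': 258.5038264957541, 'cy': 192.20932000583025, 'T_tool_cam': array([[-5.13693771e-04, -9.63512772e-01, -2.67661866e-01,
         7.23815918e-02],
       [ 9.99999834e-01, -4.25564479e-04, -3.87267999e-04,
        -4.16791244e-04],
       [ 2.59230280e-04, -2.67662021e-01,  9.63512831e-01,
        -1.41819162e-01],
       [ 0.00000000e+00,  0.00000000e+00,  0.00000000e+00,
         1.00000000e+00]])}
```

View pics/scene0.png

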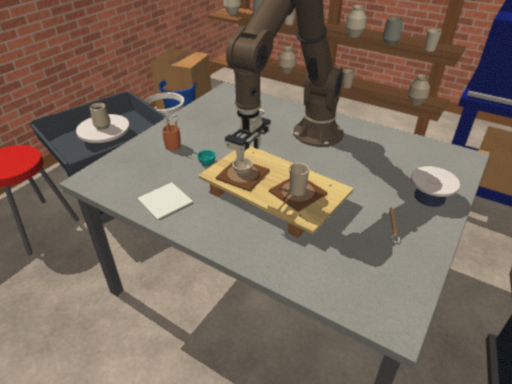

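View pics/side0.png

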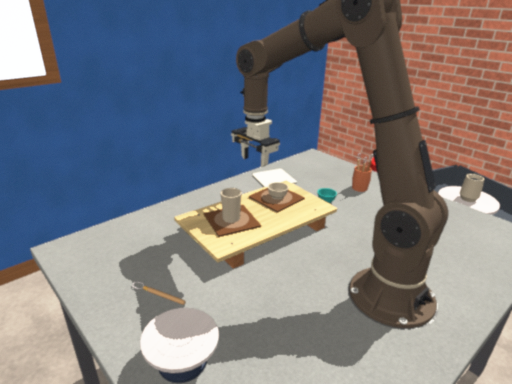

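View pics/wrist0.png

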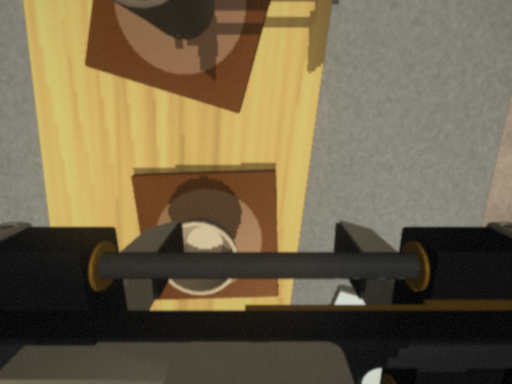

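The scene shows the bowl's bat on the robot's right (scene px ~243,173) and the beaker's bat on its left (~298,190). In the wrist view, image right is world +x and image up is +y. I'll enlarge the wrist view to read the corners.

```bash
cat > h.py <<'E'
import numpy as np,cv2,pickle
from scipy.spatial.transform import Rotation as R
def tcp(s):
    T=np.eye(4);T[:3,:3]=R.from_rotvec(s["orientation"]).as_matrix();T[:3,3]=s["ee_pos"];return T
def px2w(im,T,u,v,z):
    d=T[:3,:3]@np.array([(u-im["cx"])/im["fx"],(v-im["cy"])/im["fy"],1]);o=T[:3,3]
    return o+d*(z-o[2])/d[2]
def w2px(im,T,p):
    c=T[:3,:3].T@(np.array(p)-T[:3,3]);return c[0]/c[2]*im["fx"]+im["cx"],c[1]/c[2]*im["fy"]+im["cy"]
def snap(name,tag):
    from bench import manip
    s=manip.observe();im=manip.get_image(name)
    im["T"]=tcp(s)@im["T_tool_cam"] if name=="wrist" else im["pose"]
    im["s"]=s
    pickle.dump(im,open(f"{tag}.pkl","wb"));cv2.imwrite(f"pics/{tag}.png",im["frame"][:,:,::-1]);return im
def crop(im,tag,x0,y0,w,h,k):
    c=im["frame"][y0:y0+h,x0:x0+w,::-1]
    cv2.imwrite(f"pics/{tag}.png",cv2.resize(c,None,fx=k,fy=k,interpolation=cv2.INTER_CUBIC))
E
python3 - <<'E'
from h import *
d=pickle.load(open("im0.pkl","rb"));im=d["wrist"]
crop(im,"w0c",20,140,310,170,2.5)
crop(d["scene"],"s0c",180,130,190,110,4)
T=np.eye(4);T[:3,:3]=R.from_rotvec([-2.2208,-2.2206,.00185]).as_matrix();T[:3,3]=[.6245,0,.243];T=T@im["T_tool_cam"]
for u,v,z in [(133,175,.08),(276,168,.08),(278,295,.08),(25,0,.07),(50,220,.07),(325,60,.07),(295,300,.07)]: print(u,v,px2w(im,T,u,v,z).round(4))
E
```

```text
133 175 [0.4857 0.0073 0.08  ]
276 168 [0.6428 0.0151 0.08  ]
278 295 [ 0.6478 -0.1448  0.08  ]
25 0 [0.3968 0.1788 0.07  ]
50 220 [ 0.376  -0.0493  0.07  ]
325 60 [0.6917 0.125  0.07  ]
295 300 [ 0.6707 -0.1594  0.07  ]
```

View pics/w0c.png

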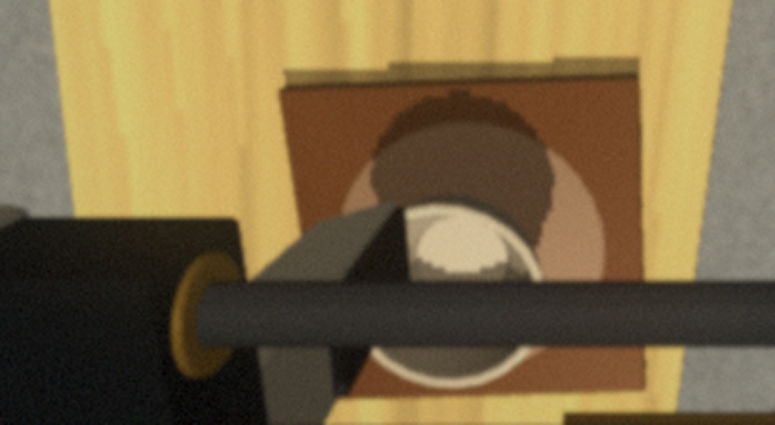

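View pics/s0c.png

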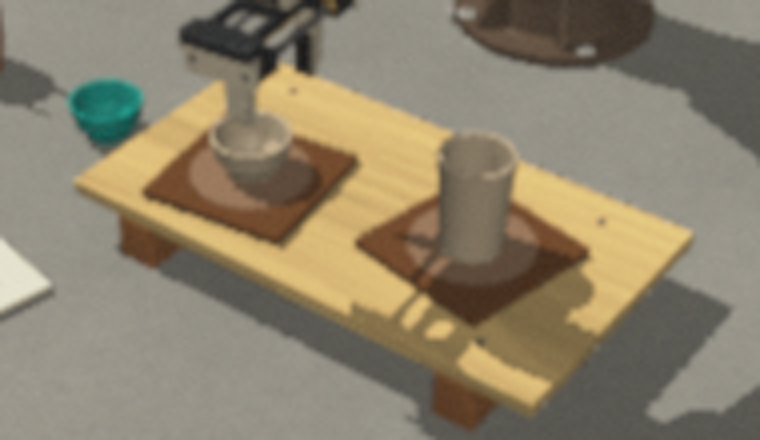

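Emit:
servo_tool(commands=[[0,0,0,6.5],[0,0,0,6.5],[0,0,0,6.5],[0,0,0,6.5],[0,0,0,6.5],[0,0,0,6.5],[0,0,0,6.5],[0,0,0,6.5],[0,0,0,6.5],[0,0,0,6.5],[0,0,0,6.5],[0,0,0,6.5],[0,0,0,6.5],[0,0,0,6.5],[0,0,0,3.5]], gripper=0.0918)

```text
time: 1.4
ee_pos: [0.6248, 0.0001, 0.2434]
orientation: [3.139, -0.133, -0.001]
wrist_force: [-0.6, -0.1, 1.5]
opening: 1.004
```

Emit:
servo_tool(commands=[[-0.01,0.005,0,0],[-0.02,0.01,0,0],[-0.025,0.01,0,0],[-0.025,0.01,0,0],[-0.025,0.01,0,0],[-0.025,0.01,0,0],[-0.02,0.005,0,0],[-0.01,0.005,0,0],[0,0,0,0],[0,0,0,0]])

```text
time: 2.23
ee_pos: [0.461, -0.0521, 0.2441]
orientation: [-3.139, 0.123, -0.002]
wrist_force: [0.2, -0.8, 0.9]
opening: 0.999
```

Run:
```python
from h import *
im=snap("wrist","w1");print(im["s"]["time"],im["s"]["ee_pos"],R.from_matrix(im["T"][:3,:3]).as_rotvec(),im["s"]["orientation"])
im["frame"]=cv2.resize(im["frame"],None,fx=1.5,fy=1.5)
crop(im,"w1c",0,0,768,576,1)
```

```text
2.2333 [ 0.46104493 -0.05210786  0.24408282] [ 1.99811412 -2.16220889 -0.29655169] [-3.13874956e+00  1.23318163e-01 -1.90829385e-03]
```

View pics/w1c.png

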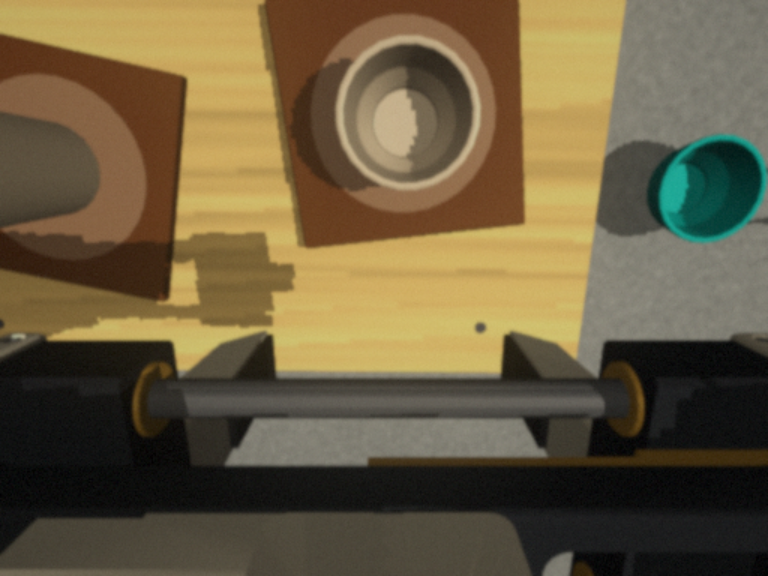

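Run:
```python
from h import *
im=pickle.load(open("w1.pkl","rb"));T=im["T"]
def P(u,v,z): 
    p=px2w(im,T,(u+.5)/1.5-.5,(v+.5)/1.5-.5,z);return p
a=P(304,247,.08);b=P(524,223,.08);c=P(519,0,.08)
print(a,b,c,np.linalg.norm(a-b),np.degrees(np.arctan2(-(a-b)[0],(a-b)[1])),np.degrees(np.arctan2((c-b)[1],(c-b)[0])))
e=P(626,0,.07);f=P(578,372,.07);print('right end',e,f,np.degrees(np.arctan2((e-f)[1],(e-f)[0])))
g=P(300,373,.07);print('near edge',g)
print('bowl rim c',P(408,112,.125), 'mid near',(a+b)/2)
X=tcp(im["s"])[:3,:3];print(X.round(3), np.degrees(np.arctan2(X[1,0],X[0,0])))
```

```text
[0.48387462 0.00792305 0.08      ] [ 0.48871385 -0.15156288  0.08      ] [ 0.62897815 -0.14752703  0.08      ] 0.15955933645066228 1.7379718940555797 1.6481276989470295
right end [ 0.6266132  -0.21964877  0.07      ] [ 0.36235889 -0.19932208  0.07      ] -4.398584681624054
near edge [0.37921673 0.02704839 0.07      ]
bowl rim c [ 0.56375303 -0.07129122  0.125     ] mid near [ 0.48629424 -0.07181991  0.08      ]
[[ 0.997 -0.078  0.001]
 [-0.078 -0.997  0.   ]
 [ 0.001 -0.    -1.   ]] -4.499883290398286
```

Emit:
servo_tool(commands=[[-0.005,0.005,0.01,0],[-0.005,0.006,0.02,0],[0,0,0.025,0],[0,0,0.025,0],[0,0,0.025,0],[0,0,0.02,0],[0,0,0.015,0],[0,0,0.008,0],[0,0,0.004,0],[0,0,0,0],[0,0,0,0],[0,0,0,0]])

```text
time: 3.28
ee_pos: [0.4504, -0.0624, 0.0925]
orientation: [-3.139, 0.123, -0.002]
wrist_force: [0.3, 0.0, 0.2]
opening: 0.999
```

Run:
```python
from h import *
im=snap("wrist","w2");print(im["s"]["time"],im["s"]["ee_pos"],im["s"]["orientation"],im["s"]["wrist_force"])
im2=snap("side","sd2");crop(im2,"sd2c",160,130,190,140,4)
im["frame"]=cv2.resize(im["frame"],None,fx=1.5,fy=1.5)
crop(im,"w2c",0,0,768,576,1)
```

```text
3.2833 [ 0.45040796 -0.06243447  0.09246659] [-3.13906859e+00  1.23324055e-01 -2.41249557e-03] [0.27871303 0.00986006 0.17273346]
```

View pics/w2c.png

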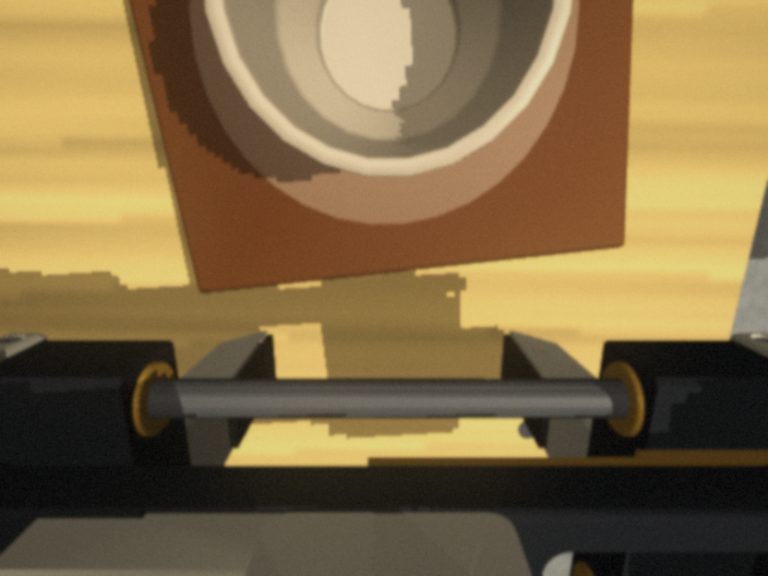

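View pics/sd2c.png

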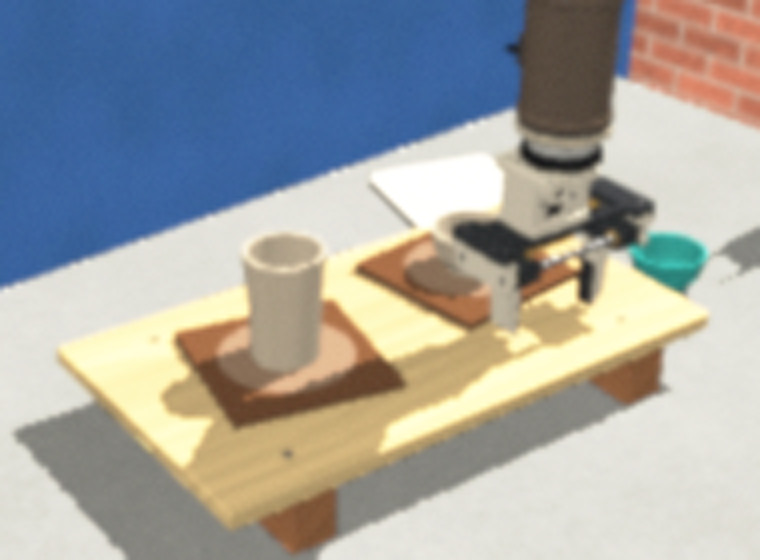

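Emit:
servo_tool(commands=[[0.003,0,0.0025,0],[0.005,0,0,0],[0.004,0,0,0],[0.003,0,0,0],[0.002,0,0,0],[0.0015,0,0,0],[0.0015,0,0,0],[0.0015,0,0,0],[0.0015,0,0,0],[0.0015,0,0,0],[0.0015,0,0,0],[0.0015,0,0,0],[0.0015,0,0,0],[0.0015,0,0,0],[0.0015,0,0,0],[0.0015,0,0,0],[0.0015,0,0,0],[0.001,0,0,0],[0.0005,0,0,0],[0,0,0,0]])

```text
time: 5.05
ee_pos: [0.4861, -0.0653, 0.0892]
orientation: [3.139, -0.124, 0.0]
wrist_force: [-0.0, 1.7, 0.5]
opening: 0.997
```

Run:
```python
from h import *
im=snap("wrist","w3");print(im["s"]["time"],im["s"]["ee_pos"],im["s"]["orientation"],im["s"]["wrist_force"])
im["frame"]=cv2.resize(im["frame"],None,fx=1.5,fy=1.5)
crop(im,"w3c",0,0,768,576,1)
```

```text
5.05 [ 0.48614745 -0.0653415   0.08924354] [ 3.13908342e+00 -1.23508714e-01  4.07197304e-04] [-0.04595539  1.6634399   0.45889425]
```

View pics/w3c.png

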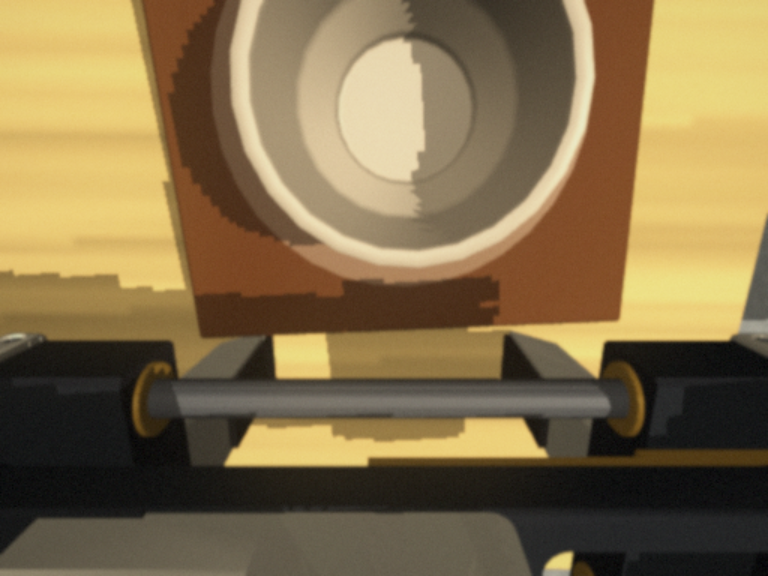

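Emit:
servo_tool(commands=[[0.001,0,0,0],[0.0015,0,0,0],[0.002,0,0,0],[0.0025,0,0,0],[0.003,0,0,0],[0.003,0,0,0],[0.003,0,0,0],[0.0035,0,0,0],[0.0035,0,0,0],[0.0035,0,0,0],[0.0035,0,0,0],[0.0035,0,0,0],[0.0035,0,0,0],[0.0035,0,0,0],[0.003,0,0,0],[0.0025,0,0,0],[0.0015,0,0,0],[0.001,0,0,0],[0.0005,0,0,0],[0,0,0,0]])

```text
time: 6.77
ee_pos: [0.5349, -0.0691, 0.0893]
orientation: [-3.139, 0.123, -0.0]
wrist_force: [-1.0, -0.2, 0.3]
opening: 1.0
```

Run:
```python
from h import *
im=snap("wrist","w4");print(im["s"]["time"],im["s"]["ee_pos"],im["s"]["orientation"],im["s"]["wrist_force"])
im2=snap("scene","sc4");crop(im2,"sc4c",180,130,190,110,4)
im["frame"]=cv2.resize(im["frame"],None,fx=1.5,fy=1.5)
crop(im,"w4c",0,0,768,576,1)
```

```text
6.7667 [ 0.53487267 -0.06914058  0.08925273] [-3.13914366e+00  1.23469598e-01 -2.41083951e-04] [-1.00879097 -0.19092953  0.26615783]
```

View pics/w4c.png

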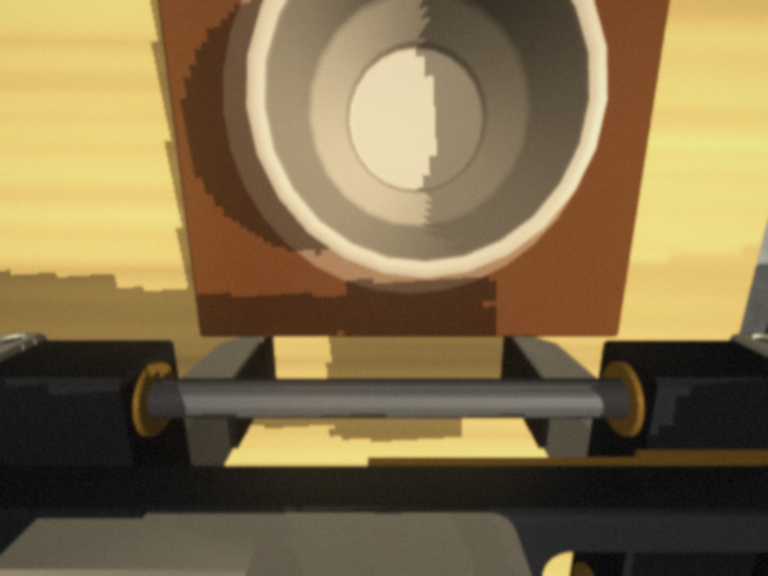

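View pics/sc4c.png

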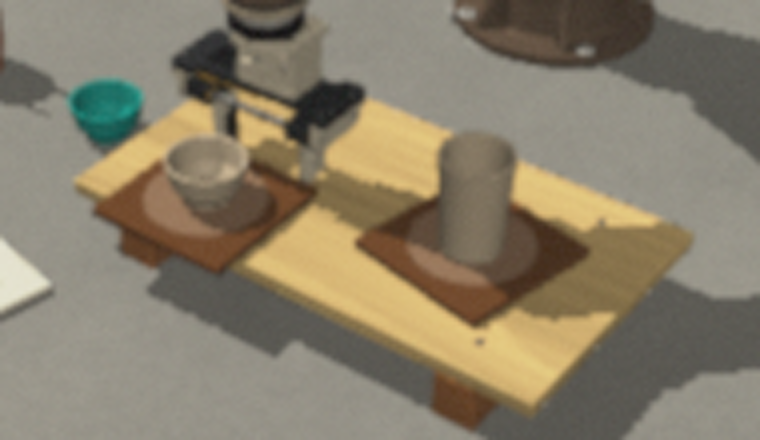

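Run:
```python
from h import *
im=pickle.load(open("w4.pkl","rb"));T=im["T"]
th=np.radians(-4.4);u=np.array([np.cos(th),np.sin(th),0]);v=np.array([-np.sin(th),np.cos(th),0])
for a in [(201,336),(619,336)]:
    p=px2w(im,T,(a[0]+.5)/1.5-.5,(a[1]+.5)/1.5-.5,.08);print(p,p@u,p@v)
s=pickle.load(open("sc4.pkl","rb"))
S=lambda a,b,z:px2w(s,s["T"],180+(a+.5)/4-.5,130+(b+.5)/4-.5,z)
print("bat corners scene")
for a in [(95,209),(219,269),(315,189)]:
    p=S(*a,.08);print(p.round(4),p@u,p@v)
print("board corners")
for a in [(76,182),(533,408),(692,235)]:
    p=S(*a,.07);print(p.round(4),p@u,p@v)
```

```text
[0.5513755  0.00133154 0.08      ] 0.5496483037678388 0.04362860362185255
[ 0.53885142 -0.15747355  0.08      ] 0.5493445094822756 -0.11566928138652992
bat corners scene
[ 0.6986 -0.1662  0.08  ] 0.7092604938622254 -0.11213632936231573
[ 0.7103 -0.011   0.08  ] 0.7090821190003403 0.0434856692408809
[ 0.5571 -0.001   0.08  ] 0.5555858546332906 0.04171981632782258
board corners
[ 0.6633 -0.2189  0.07  ] 0.6781018621871037 -0.1673404959321474
[0.7122 0.3153 0.07  ] 0.685945428585617 0.36899984005349257
[0.4163 0.3396 0.07  ] 0.38906485993436735 0.370536351313077
```

Bat is square to the tool, about 29.5 mm over the edge by both cameras; 20.5 mm to go.

Emit:
servo_tool(commands=[[0.001,0,0,0],[0.0015,0,0,0],[0.002,0,0,0],[0.002,0,0,0],[0.002,0,0,0],[0.002,0,0,0],[0.002,0,0,0],[0.002,0,0,0],[0.002,0,0,0],[0.0015,0,0,0],[0.001,0,0,0],[0.001,0,0,0],[0.0005,0,0,0],[0,0,0,0],[0,0,0,0]])

```text
time: 8.12
ee_pos: [0.5554, -0.0708, 0.0892]
orientation: [3.139, -0.123, 0.001]
wrist_force: [-1.3, -0.4, 0.3]
opening: 0.996
```

Emit:
servo_tool(commands=[[-0.001,0,0,0],[-0.002,0,0,0],[-0.004,0,0,0],[-0.008,0,0,0],[-0.012,0,0,0],[-0.008,0,-0.005,0],[0,0,-0.015,0],[0,0,-0.025,0],[0,0,-0.03,0],[0,0,-0.03,0],[0,0,-0.03,0],[0,0,-0.015,0],[0,0,0,0],[0,0,0,0]])

```text
time: 9.28
ee_pos: [0.5203, -0.0679, 0.2401]
orientation: [-3.139, 0.123, -0.003]
wrist_force: [0.1, 0.2, -0.5]
opening: 0.998
```

Emit:
servo_tool(commands=[[0.005,0,0,0],[0.015,0,0,0],[0.025,0,0,0],[0.025,0,0,0],[0.02,0,0,0],[0.01,0,0,0],[0.005,0,0,0],[0,0,0,0],[0,0,0,0],[0,0,0,0]])

```text
time: 10.12
ee_pos: [0.6241, -0.0763, 0.2388]
orientation: [-3.139, 0.124, 0.002]
wrist_force: [-0.0, 0.1, -0.3]
opening: 1.001
```

Run:
```python
from h import *
im=snap("wrist","w5");print(im["s"]["time"],im["s"]["ee_pos"],im["s"]["orientation"],im["s"]["wrist_force"])
im2=snap("scene","sc5");crop(im2,"sc5c",180,130,190,110,4)
im["frame"]=cv2.resize(im["frame"],None,fx=1.5,fy=1.5)
crop(im,"w5c",0,0,768,576,1)
```

```text
10.1167 [ 0.62406062 -0.07633564  0.23880323] [-3.13905832e+00  1.23962839e-01  1.94073847e-03] [-0.02608278  0.1175499  -0.344766  ]
```

View pics/w5c.png

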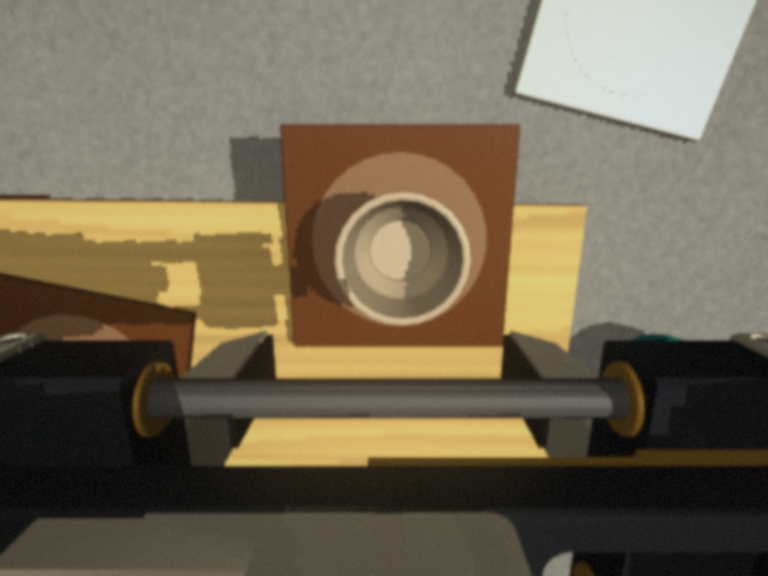

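View pics/sc5c.png

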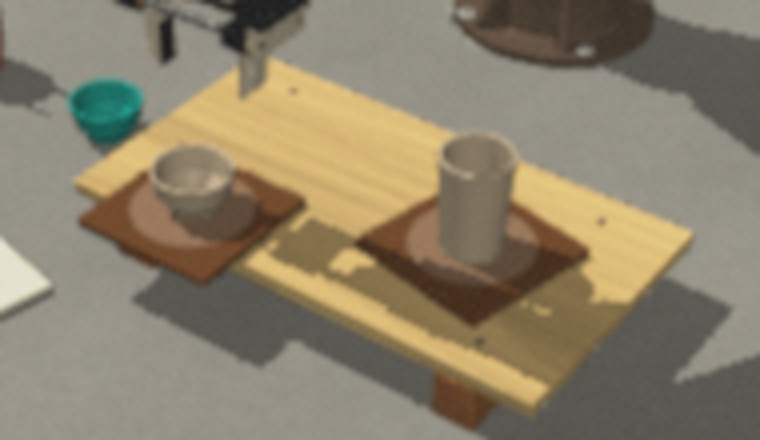

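The wrist view shows the bat's front corners at (281,124) and (519,124), its near corners at (293,346) and (505,346). The board's far edge meets the bat at about (285,203) and (513,205).

Run:
```python
from h import *
im=pickle.load(open("w5.pkl","rb"));T=im["T"]
P=lambda a,b,z:px2w(im,T,(a+.5)/1.5-.5,(b+.5)/1.5-.5,z)
A,B,C,D=[P(*a,.08) for a in [(281,124),(519,124),(293,346),(505,346)]]
E1,E2,E0=P(110,201,.07),P(586,206,.07),P(285,203,.07)
print([np.linalg.norm(x-y).round(4) for x,y in [(A,B),(C,D),(A,C),(B,D)]])
y=(E1-E2)/np.linalg.norm(E1-E2);x=np.array([y[1],-y[0],0])
print('overhang',((A+B)/2-E1)@x,((A+B)/2-E2)@x,'board yaw',np.degrees(np.arctan2(x[1],x[0])))
f=((A+B)-(C+D));print('bat yaw',np.degrees(np.arctan2(f[1],f[0])),'front yaw',np.degrees(np.arctan2(-(A-B)[0],(A-B)[1])))
print('bowl off (rim)',P(402.5,259,.125)-(A+B+C+D)/4)
s=pickle.load(open("sc5.pkl","rb"))
S=lambda a,b,z:px2w(s,s["T"],180+(a+.5)/4-.5,130+(b+.5)/4-.5,z)
m=(S(80,220,.08)+S(203,282,.08))/2;p,q=S(76,182,.07),S(533,408,.07)
y=(q-p)/np.linalg.norm(q-p);x=np.array([y[1],-y[0],0]);print('scene overhang',(m-p)@x,m)
im["frame"]=im["frame"];c=cv2.resize(im["frame"][70:150,170:400,::-1],None,fx=3.4,fy=3.4,interpolation=cv2.INTER_CUBIC);cv2.imwrite("pics/w5d.png",c)
```

```text
[np.float64(0.1577), np.float64(0.1619), np.float64(0.1589), np.float64(0.1588)]
overhang 0.05294894158955982 0.05294894158955982 board yaw -5.139599821845862
bat yaw -4.391254482824839 front yaw -4.558510989579444
bowl off (rim) [-0.00246387 -0.00058781  0.045     ]
scene overhang 0.051700064633359355 [ 0.72696686 -0.09031744  0.08      ]
```

View pics/w5d.png

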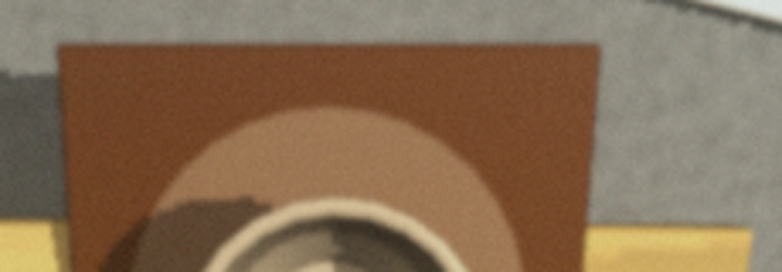

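Run:
```python
from bench import manip
print(manip.finish_job())
```

```text
the job is handed in; nothing more can be done
None
```

The bowl's bat now sticks out about 52 mm over the far edge of the ware board, and I handed the job in at about 10 s of the 35 s allowed. I pushed its near side with the two open fingertips, tips about 2 to 3 mm above the board. That turned it square and slid it out at up to about 40 mm/s. I then backed off and lifted clear.

| Last check | Measured | Required |
|---|---|---|
| Overhang, wrist camera | 53 mm | 40 to 60 mm |
| Overhang, scene camera | 52 mm | 40 to 60 mm |
| Squareness to the edge | under 1° off (bat −4.4°, board −5.1°; earlier views put the board at −4.3° to −5.2°) | within 7° |
| Bowl from the bat's centre | about 2.5 mm, judged from its rim | within 16 mm |
| Wrist force | under 2 N in every reading (taken at the end of each move) | 120 N |

- **Bat and bowl:** The bat looks flat in the pictures. Nothing I saw suggested that the fingers touched the bowl.
- **Other things on the bench:** The beaker and its bat look unmoved in the scene pictures. I did not measure the tool pot or the loop tool again, but the arm stayed well away from both.
- **Disagreements:** No check failed. The two cameras differ by about 1 mm on the overhang, and the bat's sides measured 158 to 162 mm against the true 160 mm.

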